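# Lock the car-wash blower on

### The arm

A 6-joint arm with a two-finger parallel gripper is mounted at the origin on the work surface. World frame = base frame: x ahead of the robot, y to its left, z up, the work surface at z = 0. Lengths are in mm, angles in rad, forces in N, time in s.
With the tool pointing down it reaches from about 350 to 875 mm from the base axis. Payload 4.2 kg.
Tool frame: the origin (TCP) lies midway between the tips of the shut fingers; the grasp point (between the pads) lies 19 mm behind it (arm.grasp_offset is the distance from the TCP to the grasp point, in mm); z points along the fingers, y is the direction in which the jaws open and shut (so a half turn about z gives the same grasp; the last joint's range is limited). The gripper opens to 85 mm and grips with 20 to 120 N. Pads are 22 mm wide; open, the fingers measure 114 mm over their backs; the gripper's body (76 mm by 85 mm) begins 54 mm behind the grasp point. The pads swing forward as they close: fully open they stand 13 mm farther back than shut.
Start: joints at [-0.957, 0.385, 0.008, 0, -1.194, -0.259], TCP at [217.141, -586.045, 231.312] pointing down, gripper open.
Joint ranges: [-3.14, 3.14], [-1.21, 2.06], [-1.07, 1.41], [-3.16, 2.05], [-2.99, -0.16], [-3.1, 3.1]. Speed limits (rad/s): [2.79, 2.79, 3.14, 3.14, 3.14, 3.14].

### API

Orientations are given as a unit quaternion [x, y, z, w].
In Python, from bench import arm gives the robot as it stands.
- The arm moves only by the tool move_arm, never from a script. Its argument "moves" is a list of rows, each an object with "gripper": the gripper's target within -1 to 1 (fully open at 1, half-way at 0, shut at -1); "xyz": the shift along the tool's x, y, z in cm, a list of three; "angular": the turn, a rotation vector about the tool's x, y, z in rad, a list of three. In form: [{"gripper": gripper, "xyz": [dx, dy, dz], "angular": [wx, wy, wz]}, ...]. A call has 1 to 10 rows; each row is the pose to reach, as a shift and turn from the pose commanded when the call began, along the tool's axes at that moment; what a row does not reach only later rows make up. A row lasts 1/8 s, in which the tool goes at most 62.5 mm and 10.7 degrees, less where a joint would pass 70% of its speed; a pose out of reach is approached as far as the arm can. A call with a gripper value outside its range is refused whole. The fingers move at their own pace and stop on an object; the grip force is fixed at half the most. Time passes only in rows, so rows that repeat a pose let the fingers close. It gives the time, the measured TCP pose, the force and the opening at its end, in the units of the state.
- arm.read_state(): the state, without advancing time (a new reading comes with each control period).
- arm.get_image(name): name is "side" or "top" or "wrist"; returns (picture, depth): 384x512x3 uint8, blue, green, red; 384x512 float32, mm along the optical axis (not along the pixel's ray), 0 where there is no reading.
- arm.get_calibration(name): a dict with "camera_matrix" (3x3 intrinsics, pixels), "R" (3x3) and "t" (3): a world point X has camera coordinates R X + t. Camera axes: x right, y down, z forward; pixel columns grow to the right and rows downward; lengths in mm; the calibration is good to about 2 mm. A picture is of the moment at which its call begins: read the wrist's pose just before it. get_calibration takes no time and is no camera call; for the wrist camera it gives the pose at the moment of the call.
- arm.job_done(): hands the job in, once; it reports no verdict.
The state is a dict: "clock": time; "joints": joint angles; "joint_vel": joint speeds; "joint_efforts": joint torques, N m; "position": TCP position; "ee_rot": TCP orientation; "contact_force": force on the tool from outside, world axes, zero at the start; "wrist_torque": the same for the moment, N m; "gripper_width": finger opening in mm.
Only numpy, scipy, OpenCV 4.12 (cv2) and the standard library are available. Lean on these libraries where they do the work, as an engineer would, in place of code of your own. Each camera call takes 0.05 s, during which the arm holds its last target. There are 200 camera calls.

### The job

Set the blower, the hand unit with the wide flat flared mouth, running hands-free so it can dry the car: squeeze its trigger right down, push its lock-on button fully in while the trigger is down, then ease the trigger up so that the lock holds it on, and let go. Leave the trigger of the other hand unit, the one with the thin straight nozzle, alone.

Things in the scene. Friction and masses are not known exactly. Their poses are not given: they have to be found in the camera images.
- blower: Grey straight hand unit fixed in a black cradle, 260 mm long, wide flat flared mouth (90 mm) in front, battery block behind. Origin on the table under the trigger; x axis to the mouth, z up. Trigger: flat black paddle on top, x -40 to 56 mm, 34 mm wide, top at z 95 mm when up. Grey hump in front of it: x 59 to 99, 44 mm wide, top z 118. All else stays below z 75 mm.
- blower_face (a point): Centre of the lock-on button's flat rear face, 26 mm wide, 16 mm high (z 99 to 115 mm): a white block sticking out of the hump backwards over the trigger's front end, 45 mm ahead of the blower's origin when out. It moves with the button; axes as the blower's. A shut fingertip holding the trigger down at x = 0 can slide forwards to push it in, then rise.
- blower_trigger (a joint): How far the trigger is pressed, in m: 0 up, 0.014 bottomed. It moves straight down on a spring (4 N at first, 8 N at the bottom) and springs up again unless locked. Pressed 0.010 to 0.014 it frees the button. Locked on, it rises only to about 0.006.
- blower_lock (a joint): How far the lock-on button is pushed in (towards the mouth), in m: 0 out, 0.013 bottomed. A spring (1 to 3 N) pushes it out. With the trigger up it is blocked after 0.002. With the trigger down, pushed in 0.0105 or more and kept there while the trigger is eased up, it is caught and rests at 0.010; let go earlier, it comes out again.
- lance_trigger (a joint): How far the other hand unit's trigger is pressed, in m: 0 up. That unit has the same body, cradle, trigger and button, but a thin straight round nozzle (14 mm) in place of the flared mouth; leave it alone.

How it is judged (in metres and radians):
On the way, in this order (a step that is already met when the one before it is completed fails the run):
1. the blower's trigger is squeezed down, at least 10 mm (value of joint blower_trigger above 0.01 m), for 0.05 s.
2. its lock-on button is pushed in, at least 8.5 mm, with the trigger still down (value of joint blower_lock above 0.0085 m and value of joint blower_trigger above 0.009 m), for 0.05 s.
At the end, for the whole second after the job is handed in: The blower's trigger has been eased up and stands held by the lock, 4 to 8 mm down, with its button in by at least 8 mm; the other unit's trigger is up (less than 3 mm down) (value of joint blower_trigger between 0.004 and 0.008 m and value of joint blower_lock above 0.008 m and value of joint lance_trigger below 0.003 m); the robot touches nothing.
It fails at once if the other hand unit's trigger is squeezed (more than 4 mm) (value of joint lance_trigger above 0.004 m).
It also fails if it takes over 38 s, if anything falls off the work surface, if the arm or the gripper's body presses on something with over 40 N, if the wrist force passes 120 N, or if a joint passes its speed limit or range.

## Working session

There is one attempt and no reset: what is moved stays moved. The work goes in short steps, Python scripts to look and compute and a tool call to move; the robot and the scene stay as the last step left them, time stands still between calls to the robot, and variables do not carry over. Pictures are saved under pics/ and viewed, about 8 in all and at most 12, crops included, and the job is handed in when it is done.

Besides the shell and the picture viewer there is one more tool, called after "Call:" by a JSON object that holds its "api" and its "payload", one argument or row to a line. move_arm: Moves the arm, as the interface text tells. Its arguments: {"type":"object","properties":{"moves":{"type":"array","items":{"type":"object","properties":{"gripper":{"type":"number"},"xyz":{"type":"array","items":{"type":"number"}},"angular":{"type":"array","items":{"type":"number"}}}}}},"required":["moves"]}

```bash
mkdir -p pics; python3 - <<'E'
from bench import arm
import cv2,numpy as np
for n in("top","side"):
    p,d=arm.get_image(n); cv2.imwrite(f"pics/{n}1.png",p); c=arm.get_calibration(n); np.savez(f"{n}1.npz",d=d,K=c["camera_matrix"],R=c["R"],t=c["t"])
s=arm.read_state();print(s)
E
```

```text
{'clock': 0.1, 'joints': array([-9.57378241e-01,  3.85487168e-01,  6.77868486e-03, -4.37481426e-04,
       -1.19401926e+00, -2.58618611e-01]), 'joint_vel': array([ 5.70658017e-05, -1.52634713e-03,  3.02771537e-03,  1.93601716e-03,
       -5.76164267e-04, -9.28660027e-04]), 'joint_efforts': array([-4.69540191e-04, -3.93319774e+01,  1.88929081e+01,  4.19795841e+00,
       -2.60563487e-03, -2.76954992e-07]), 'position': array([ 216.97389812, -585.57456208,  230.33241974]), 'ee_rot': array([-1.76391222e-01,  9.84319645e-01,  9.61226372e-04, -2.23554566e-04]), 'contact_force': array([ 0.05225112, -0.31436304,  0.08016801]), 'wrist_torque': array([-0.00147098, -0.03597672,  0.04364407]), 'gripper_width': 85.71266850212808}
```

View pics/top1.png

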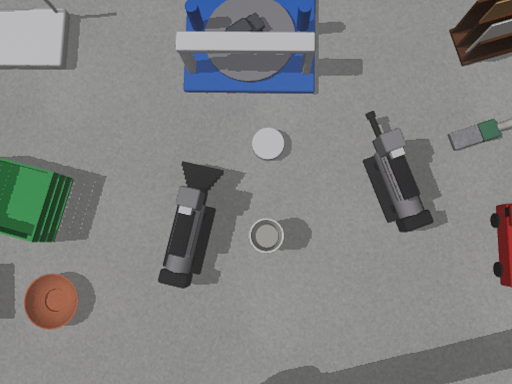

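The flared-mouth blower is on the left: mouth near (203,175), hump (191,197), battery (177,278). The lance is on the right, around (398,180). Next I'll enlarge the blower and locate it.

```bash
cat > h.py <<'E'
import numpy as np
def back(u,v,z,K,R,t):
    u,v,z=map(np.asarray,(u,v,z)); c=np.stack([(u-K[0,2])/K[0,0]*z,(v-K[1,2])/K[1,1]*z,z],-1); return (c-t)@R
E
python3 - <<'E'
import cv2,numpy as np
from h import back
f=np.load("top1.npz");p=cv2.imread("pics/top1.png")
cv2.imwrite("pics/crop1.png",cv2.resize(p[150:300,140:240],None,fx=4,fy=4,interpolation=cv2.INTER_CUBIC))
V,U=np.mgrid[150:300,145:235]
X=back(U,V,f["d"][150:300,145:235],f["K"],f["R"],f["t"])
for lo,hi in((106,125),(88,100)):
    m=(X[...,2]>lo)&(X[...,2]<hi);q=X[m]
    print(lo,m.sum(),np.median(q,0),cv2.minAreaRect(q[:,:2].astype(np.float32)))
    print(U[m].min(),U[m].max(),V[m].min(),V[m].max())
E
```

```text
106 548 [517.56774237 153.9168193  117.68416781] ((515.5303344726562, 154.80999755859375), (43.69821548461914, 53.808815002441406), 77.79125213623047)
176 201 186 215
88 758 [449.51173301 167.5715385   95.24059371] ((472.7146911621094, 162.45309448242188), (37.23749542236328, 138.01803588867188), 75.59432983398438)
168 202 192 257
```

View pics/crop1.png

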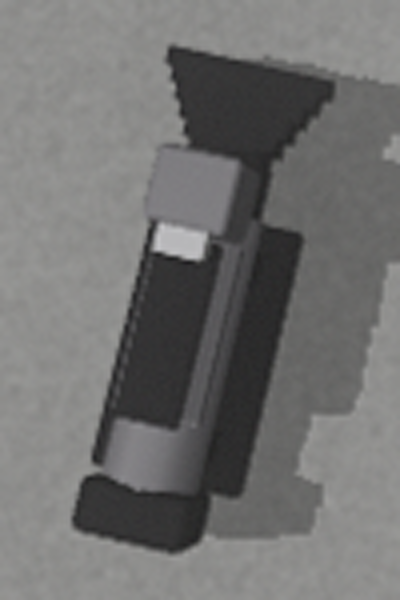

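The crop shows the hump at around (195,185), the white button at (181,241) and the trigger paddle from (185,255) to (150,420). I'll refine yaw and origin from the depth.

```bash
python3 - <<'E'
import cv2,numpy as np
from h import back
from scipy.spatial.transform import Rotation as Ro
f=np.load("top1.npz")
V,U=np.mgrid[150:300,145:235]
X=back(U,V,f["d"][150:300,145:235],f["K"],f["R"],f["t"])
def rect(lo,hi):
    m=((X[...,2]>lo)&(X[...,2]<hi)).astype(np.uint8)
    n,l,s,_=cv2.connectedComponentsWithStats(m,connectivity=4); k=1+s[1:,4].argmax()
    q=X[l==k];r=cv2.minAreaRect(q[:,:2].astype(np.float32));print(r,len(q),q.mean(0));return q
t=rect(93.5,97);h=rect(116.5,120)
for yaw in (-10,-11,-12,-12.5,-13,-14):
    a=np.radians(yaw);B=np.array([[np.cos(a),np.sin(a)],[-np.sin(a),np.cos(a)]])
    print(yaw,[np.percentile(q[:,:2]@B.T,[1,99],axis=0).round(1).tolist() for q in(t,h)])
print(Ro.from_quat([-1.76391222e-01,  9.84319645e-01,  9.61226372e-04, -2.23554566e-04]).as_matrix().round(3))
E
```

```text
((452.9020080566406, 167.63702392578125), (34.165374755859375, 94.71498107910156), 78.36263275146484) 552 [449.54137342 168.06960525  95.25740575]
((521.362548828125, 153.9422149658203), (41.82784652709961, 41.180198669433594), 79.68470764160156) 303 [522.27091001 153.75716729 118.2880194 ]
-10 [[[371.0, 226.8], [460.1, 260.7]], [[467.6, 221.7], [506.6, 262.6]]]
-11 [[[366.6, 234.5], [456.1, 267.5]], [[463.2, 230.3], [502.3, 270.8]]]
-12 [[[362.2, 241.8], [451.9, 274.7]], [[458.6, 238.7], [497.7, 279.2]]]
-12.5 [[[360.0, 245.3], [449.8, 278.2]], [[456.2, 242.9], [495.6, 283.5]]]
-13 [[[357.7, 248.7], [447.6, 281.7]], [[453.9, 247.1], [493.3, 287.6]]]
-14 [[[353.0, 255.3], [443.2, 288.9]], [[449.0, 255.4], [488.7, 295.8]]]
[[-0.938 -0.347 -0.001]
 [-0.347  0.938  0.002]
 [ 0.     0.002 -1.   ]]
```

Call:
{"api": "move_arm", "payload": {
  "moves": [
    {"gripper": -1,"xyz": [-38,27,0],"angular": [0,0,0.553]},
    {"gripper": -1,"xyz": [-38,27,0],"angular": [0,0,0.553]},
    {"gripper": -1,"xyz": [-38,27,0],"angular": [0,0,0.553]},
    {"gripper": -1,"xyz": [-38,27,0],"angular": [0,0,0.553]},
    {"gripper": -1,"xyz": [-38,27,0],"angular": [0,0,0.553]},
    {"gripper": -1,"xyz": [-38,27,0],"angular": [0,0,0.553]},
    {"gripper": -1,"xyz": [-38,27,0],"angular": [0,0,0.553]},
    {"gripper": -1,"xyz": [-38,27,0],"angular": [0,0,0.553]},
    {"gripper": -1,"xyz": [-38,27,0],"angular": [0,0,0.553]},
    {"gripper": -1,"xyz": [-38,27,0],"angular": [0,0,0.553]}
  ]
}}

```text
clock: 1.35
position: [479.3, -200.8, 230.9]
ee_rot: [0.099, 0.995, 0.0, -0.001]
contact_force: [0.0, -0.2, 0.2]
gripper_width: -0.2
```

Call:
{"api": "move_arm", "payload": {
  "moves": [
    {"gripper": -1,"xyz": [10.6,35.5,0],"angular": [0,0,0]},
    {"gripper": -1,"xyz": [10.6,35.5,0],"angular": [0,0,0]},
    {"gripper": -1,"xyz": [10.6,35.5,0],"angular": [0,0,0]},
    {"gripper": -1,"xyz": [10.6,35.5,0],"angular": [0,0,0]},
    {"gripper": -1,"xyz": [10.6,35.5,0],"angular": [0,0,0]},
    {"gripper": -1,"xyz": [10.6,35.5,0],"angular": [0,0,0]},
    {"gripper": -1,"xyz": [10.6,35.5,0],"angular": [0,0,0]},
    {"gripper": -1,"xyz": [10.6,35.5,8],"angular": [0,0,0]},
    {"gripper": -1,"xyz": [10.6,35.5,8],"angular": [0,0,0]},
    {"gripper": -1,"xyz": [10.6,35.5,8],"angular": [0,0,0]}
  ]
}}

```text
clock: 2.6
position: [445.0, 165.7, 150.0]
ee_rot: [0.1, 0.995, -0.002, -0.001]
contact_force: [-0.1, 0.8, 1.2]
gripper_width: -0.3
```

```bash
python3 - <<'E'
from bench import arm
import cv2,numpy as np
s=arm.read_state();print(s["position"],s["ee_rot"],s["contact_force"])
p,d=arm.get_image("wrist");c=arm.get_calibration("wrist");cs=arm.get_calibration("side");q,e=arm.get_image("side")
K,R,t=[np.array(c[k],float) for k in("camera_matrix","R","t")]
o=np.array([445.3,169.2]);a=np.radians(-11.4);f=np.array([np.cos(a),np.sin(a)]);l=np.array([-f[1],f[0]])
def draw(p,c,pts):
    K,R,t=[np.array(c[k],float) for k in("camera_matrix","R","t")]
    w=np.array([[*(o+x*f+y*l),z] for x,y,z in pts])@R.T+t; w=w@K.T; w=w[:,:2]/w[:,2:]
    print(w.round(0).tolist())
    for u in w: cv2.circle(p,tuple(int(i) for i in u),2,(0,0,255),-1)
    return p
pts=[(-40,17,95),(-40,-17,95),(45,13,115),(45,-13,115),(99,22,118),(99,-22,118),(0,0,95)]
cv2.imwrite("pics/w1.png",np.vstack([draw(p,c,pts)]));cv2.imwrite("pics/s1.png",draw(q,cs,pts))
E
```

```text
[445.02934704 165.72907768 150.00009014] [ 0.10022672  0.99496239 -0.00151062 -0.00147422] [-0.12552185  0.8460149   1.15180347]
[[288.0, 145.0], [236.0, 145.0], [281.0, 277.0], [242.0, 277.0], [293.0, 347.0], [230.0, 347.0], [262.0, 203.0]]
[[249.0, 249.0], [261.0, 243.0], [228.0, 221.0], [238.0, 218.0], [212.0, 210.0], [228.0, 204.0], [244.0, 237.0]]
```

View pics/w1.png

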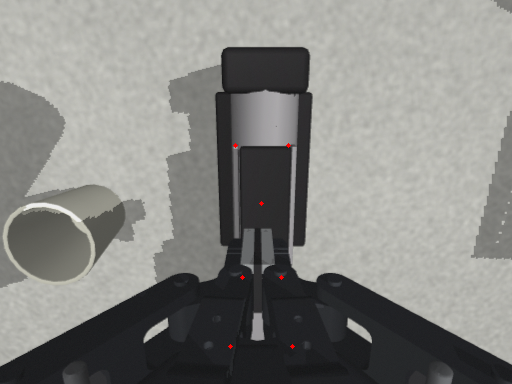

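View pics/s1.png

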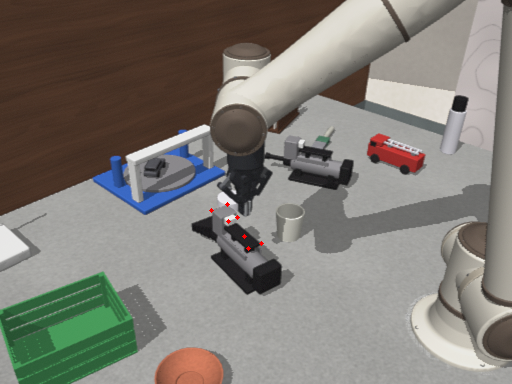

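The projected points agree with the pictures: yaw is good, and in the wrist view the paddle centre sits at about u=265 against my 262, so I'll shift about 2 mm. The side view shows the shut tip over the right unit, the flared one. Now I descend.

Call:
{"api": "move_arm", "payload": {
  "moves": [
    {"gripper": -1,"xyz": [0,0.2,2.5],"angular": [0,0,0]},
    {"gripper": -1,"xyz": [0,0.2,5],"angular": [0,0,0]},
    {"gripper": -1,"xyz": [0,0.2,5.4],"angular": [0,0,0]},
    {"gripper": -1,"xyz": [0,0.2,5.8],"angular": [0,0,0]},
    {"gripper": -1,"xyz": [0,0.2,6.2],"angular": [0,0,0]},
    {"gripper": -1,"xyz": [0,0.2,6.5],"angular": [0,0,0]},
    {"gripper": -1,"xyz": [0,0.2,6.7],"angular": [0,0,0]},
    {"gripper": -1,"xyz": [0,0.2,6.7],"angular": [0,0,0]},
    {"gripper": -1,"xyz": [0,0.2,6.7],"angular": [0,0,0]}
  ]
}}

```text
clock: 3.82
position: [447.1, 170.4, 85.5]
ee_rot: [0.099, 0.995, 0.001, 0.001]
contact_force: [-0.1, -1.4, 5.8]
gripper_width: -0.3
```

Call:
{"api": "move_arm", "payload": {
  "moves": [
    {"gripper": -1,"xyz": [0,0,0.2],"angular": [0,0,0]},
    {"gripper": -1,"xyz": [0,0,0.3],"angular": [0,0,0]},
    {"gripper": -1,"xyz": [0,0,0.4],"angular": [0,0,0]},
    {"gripper": -1,"xyz": [0,0,0.4],"angular": [0,0,0]}
  ]
}}

```text
clock: 4.32
position: [447.1, 170.5, 81.6]
ee_rot: [0.099, 0.995, 0.001, 0.001]
contact_force: [0.1, -2.4, 7.6]
gripper_width: 0.0
```

Call:
{"api": "move_arm", "payload": {
  "moves": [
    {"gripper": -1,"xyz": [-0.7,0,0],"angular": [0,0,0]},
    {"gripper": -1,"xyz": [-1.4,0,0],"angular": [0,0,0]},
    {"gripper": -1,"xyz": [-2.1,0,0],"angular": [0,0,0]},
    {"gripper": -1,"xyz": [-2.8,0,0],"angular": [0,0,0]},
    {"gripper": -1,"xyz": [-3.2,0,0],"angular": [0,0,0]},
    {"gripper": -1,"xyz": [-3.6,0,0],"angular": [0,0,0]},
    {"gripper": -1,"xyz": [-3.6,0,0],"angular": [0,0,0]}
  ]
}}

```text
clock: 5.2
position: [480.3, 162.9, 81.0]
ee_rot: [0.099, 0.995, -0.0, -0.001]
contact_force: [-5.4, 1.2, 7.2]
gripper_width: 0.2
```

Call:
{"api": "move_arm", "payload": {
  "moves": [
    {"gripper": -1,"xyz": [-0.3,0,0],"angular": [0,0,0]},
    {"gripper": -1,"xyz": [-0.5,0,0],"angular": [0,0,0]},
    {"gripper": -1,"xyz": [-0.7,0,0],"angular": [0,0,0]},
    {"gripper": -1,"xyz": [-0.7,0,0],"angular": [0,0,0]}
  ]
}}

```text
clock: 5.7
position: [486.4, 161.6, 81.0]
ee_rot: [0.099, 0.995, -0.0, -0.002]
contact_force: [-7.6, 1.4, 8.5]
gripper_width: -0.2
```

```bash
python3 - <<'E'
from bench import arm
import cv2
p,d=arm.get_image("side");cv2.imwrite("pics/s2.png",cv2.resize(p[160:300,170:300],None,fx=4,fy=4,interpolation=cv2.INTER_CUBIC))
s=arm.read_state();print(s["position"],s["contact_force"])
E
```

```text
[486.41358564 161.57446251  80.97310434] [-7.08979494  2.00038922  9.23277746]
```

View pics/s2.png

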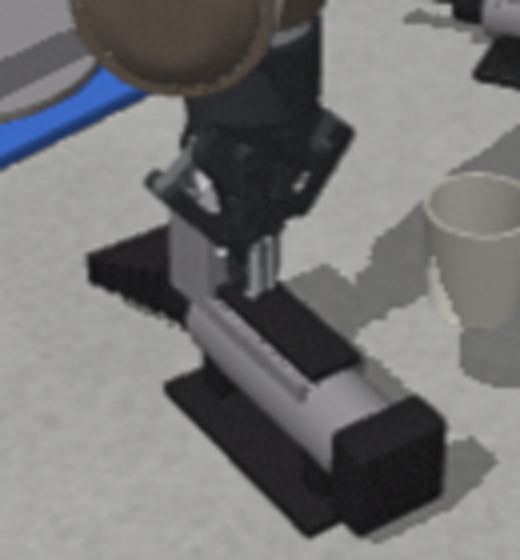

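The tip at crop (262,275) holds the paddle down and stands against the hump's rear. I'll push on until the button bottoms.

Call:
{"api": "move_arm", "payload": {
  "moves": [
    {"gripper": -1,"xyz": [-0.2,0,0],"angular": [0,0,0]},
    {"gripper": -1,"xyz": [-0.4,0,0],"angular": [0,0,0]},
    {"gripper": -1,"xyz": [-0.5,0,0],"angular": [0,0,0]},
    {"gripper": -1,"xyz": [-0.5,0,0],"angular": [0,0,0]}
  ]
}}

```text
clock: 6.25
position: [491.0, 160.6, 80.9]
ee_rot: [0.099, 0.995, -0.0, -0.002]
contact_force: [-9.3, 2.0, 9.9]
gripper_width: -0.0
```

Call:
{"api": "move_arm", "payload": {
  "moves": [
    {"gripper": -1,"xyz": [-0.15,0,0],"angular": [0,0,0]},
    {"gripper": -1,"xyz": [-0.3,0,0],"angular": [0,0,0]},
    {"gripper": -1,"xyz": [-0.3,0,0],"angular": [0,0,0]}
  ]
}}

```text
clock: 6.62
position: [491.4, 160.4, 80.9]
ee_rot: [0.099, 0.995, -0.001, -0.004]
contact_force: [-18.4, 7.6, 14.4]
gripper_width: 0.1
```

Force jumped at TCP x≈47, as predicted, so the button has bottomed. Now I ease up while keeping the forward push.

Call:
{"api": "move_arm", "payload": {
  "moves": [
    {"gripper": -1,"xyz": [0,0,-0.3],"angular": [0,0,0]},
    {"gripper": -1,"xyz": [0,0,-0.5],"angular": [0,0,0]},
    {"gripper": -1,"xyz": [0,0,-0.7],"angular": [0,0,0]},
    {"gripper": -1,"xyz": [0,0,-0.9],"angular": [0,0,0]},
    {"gripper": -1,"xyz": [0,0,-1.1],"angular": [0,0,0]},
    {"gripper": -1,"xyz": [0,0,-1.3],"angular": [0,0,0]},
    {"gripper": -1,"xyz": [0,0,-1.4],"angular": [0,0,0]},
    {"gripper": -1,"xyz": [0,0,-1.4],"angular": [0,0,0]}
  ]
}}

```text
clock: 7.62
position: [490.9, 158.9, 91.4]
ee_rot: [0.1, 0.995, -0.002, -0.005]
contact_force: [-8.5, 4.6, -4.2]
gripper_width: -0.1
```

Call:
{"api": "move_arm", "payload": {
  "moves": [
    {"gripper": -1,"xyz": [0.3,0,-0.1],"angular": [0,0,0]},
    {"gripper": -1,"xyz": [0.8,0,-0.1],"angular": [0,0,0]},
    {"gripper": -1,"xyz": [1.5,0,-0.1],"angular": [0,0,0]},
    {"gripper": -1,"xyz": [2.5,0,-0.3],"angular": [0,0,0]},
    {"gripper": -1,"xyz": [3,0,-3],"angular": [0,0,0]},
    {"gripper": -1,"xyz": [3,0,-7],"angular": [0,0,0]},
    {"gripper": -1,"xyz": [-3,0,-13],"angular": [0,0,0]},
    {"gripper": -1,"xyz": [-3,-6,-13],"angular": [0,0,0]},
    {"gripper": -1,"xyz": [-3,-16,-13],"angular": [0,0,0]},
    {"gripper": -1,"xyz": [-3,-16,-13],"angular": [0,0,0]}
  ]
}}

```text
clock: 8.88
position: [492.9, -4.7, 224.9]
ee_rot: [0.1, 0.995, 0.0, 0.001]
contact_force: [0.1, -0.3, 0.4]
gripper_width: 0.1
```

```bash
python3 - <<'E'
from bench import arm
import cv2,numpy as np
from h import back
print(arm.read_state()["position"],arm.read_state()["contact_force"])
p,d=arm.get_image("top");cv2.imwrite("pics/t3.png",cv2.resize(p[150:300,140:240],None,fx=4,fy=4,interpolation=cv2.INTER_CUBIC))
c=arm.get_calibration("top");K,R,t=[np.array(c[k],float) for k in("camera_matrix","R","t")]
a=np.radians(-11.4);B=np.array([[np.cos(a),np.sin(a)],[-np.sin(a),np.cos(a)]])
def X(d):
    V,U=np.mgrid[0:384,0:512];X=back(U,V,d,K,R,t);L=(X[...,:2]-[445.3,169.2])@B.T;return L,X[...,2]
for dd in(np.load("top1.npz")["d"],d):
    L,z=X(dd);m=(abs(L[...,1])<12)&(L[...,0]>-32)&(L[...,0]<35);print("trigger z",np.median(z[m]))
    m=(abs(L[...,1])<9)&(z>106)&(z<122)&(abs(L[...,0]-70)<40);print("hump+button x min",np.percentile(L[...,0][m],[0,3]))
E
```

```text
[492.92924861  -4.72747587 224.93278572] [ 0.07706801 -0.26069154  0.4340423 ]
trigger z 95.30034190366864
hump+button x min [44.75797365 46.31743045]
trigger z 563.3076249813175Traceback (most recent call last):
  File "<stdin>", line 12, in <module>
    return _quantile_unchecked(
        a, q, axis, out, overwrite_input, method, keepdims, weights)
    return _ureduce(a,
                    func=_quantile_ureduce_func,
    ...<5 lines>...
                    overwrite_input=overwrite_input,
                    method=method)
    r = func(a, **kwargs)
    result = _quantile(arr,
                       quantiles=q,
    ...<2 lines>...
                       out=out,
                       weights=wgt)
    slices_having_nans = np.isnan(arr[-1, ...])
                                  ~~~^^^^^^^^^
IndexError: index -1 is out of bounds for axis 0 with size 0
```

View pics/t3.png

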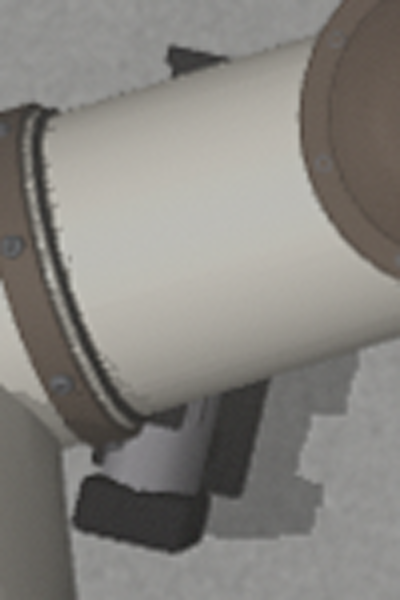

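The arm blocks the top view, so I'll move further right, high up and clear of the lance.

Call:
{"api": "move_arm", "payload": {
  "moves": [
    {"gripper": -1,"xyz": [-2,-6,-2],"angular": [0,0,0]},
    {"gripper": -1,"xyz": [-2,-12,-4],"angular": [0,0,0]},
    {"gripper": -1,"xyz": [-2,-18,-4],"angular": [0,0,0]},
    {"gripper": -1,"xyz": [-2,-24,-4],"angular": [0,0,0]},
    {"gripper": -1,"xyz": [-2,-30,-4],"angular": [0,0,0]},
    {"gripper": -1,"xyz": [-2,-36,-4],"angular": [0,0,0]},
    {"gripper": -1,"xyz": [-2,-40,-4],"angular": [0,0,0]},
    {"gripper": -1,"xyz": [-2,-40,-4],"angular": [0,0,0]}
  ]
}}

```text
clock: 9.93
position: [433.8, -400.7, 263.8]
ee_rot: [0.101, 0.995, 0.0, -0.0]
contact_force: [-0.4, 0.1, 0.3]
gripper_width: 0.0
```

```bash
python3 - <<'E'
from bench import arm
import cv2,numpy as np
from h import back
print(arm.read_state()["position"],arm.read_state()["contact_force"])
p,d=arm.get_image("top");cv2.imwrite("pics/t4.png",cv2.resize(p[150:300,140:240],None,fx=4,fy=4,interpolation=cv2.INTER_CUBIC))
c=arm.get_calibration("top");K,R,t=[np.array(c[k],float) for k in("camera_matrix","R","t")]
a=np.radians(-11.4);B=np.array([[np.cos(a),np.sin(a)],[-np.sin(a),np.cos(a)]])
def X(d):
    V,U=np.mgrid[0:384,0:512];X=back(U,V,d,K,R,t);L=(X[...,:2]-[445.3,169.2])@B.T;return L,X[...,2]
for dd in(np.load("top1.npz")["d"],d):
    L,z=X(dd);m=(abs(L[...,1])<12)&(L[...,0]>-32)&(L[...,0]<35);print("trigger z",np.median(z[m]))
    m=(abs(L[...,1])<9)&(z>106)&(z<122)&(abs(L[...,0]-70)<40);print("hump+button x min",m.sum(),np.sort(L[...,0][m])[:12:3])
E
```

```text
[ 433.80236283 -400.72662986  263.82820531] [-0.37023579  0.05398038  0.25500179]
trigger z 95.30034190366864
hump+button x min 250 [44.75797365 45.30660745 46.05455276 46.60964979]
trigger z 89.61786333789695
hump+button x min 184 [57.58784583 58.03607947 58.6337138  59.27356638]
```

View pics/t4.png

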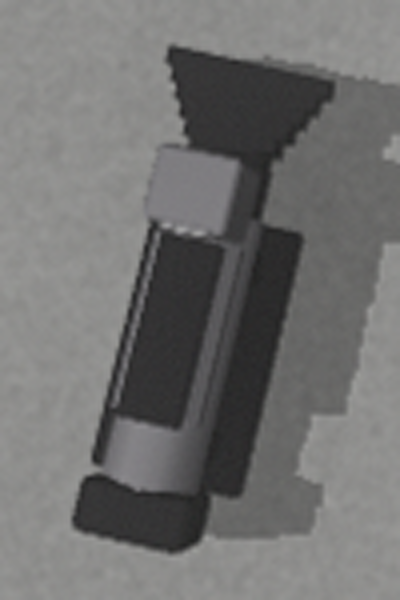

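The trigger stands 5.7 mm down, and only a sliver of the white button remains near (183,230), so it is locked in. The robot touches nothing, so I'll hand in.

```bash
python3 -c "
from bench import arm
print(arm.job_done())"
```

```text
the job is handed in; nothing more can be done
None
```

The blower is locked on hands-free, and I handed the job in about 10 s into the 38 s allowed. With shut fingers I pressed its trigger down about 14 mm. I then slid forward until the button bottomed, eased up while still pushing, then backed off and moved clear.

My last checks:
- **Trigger:** the top camera's depth shows it resting 5.7 mm down, within the 4 to 8 mm wanted.
- **Button:** its rear edge moved from about x 45 mm to about 58 mm. That is more than the 10 mm it should rest at, but each pixel covers about 1.5 mm or more, and the hump starts at 59 mm, so the exact figure is rough. The close-up shows only a thin strip of white left, so it is in.
- **Contact:** the force on the tool is about zero, and the arm is well clear of both units.
- **Other unit:** I never touched the thin-nozzle unit, but I took no closing measurement of its trigger.

One look was wasted because the arm blocked the top camera, so I moved it aside and looked again. No check failed.

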